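# Set and lock the focus of the bench inspection camera

### The job

Bring the focus barrel of the upward-looking inspection camera round until its post is in line with the index fin on the housing. Then hold the barrel still there and turn the knurled lock ring until it is firmly tight against the housing, but do not force it; let go, and leave the other things on the bench where they are.

Things in the scene. Friction and masses are not known exactly. Their poses are not given: they have to be found in the camera images.
- axis (a point): The camera is a grey box 130 x 130 mm and 55 mm high, fixed to the bench, with a vertical barrel and lock ring in the middle of its top. This point is on the vertical axis that barrel and ring turn about, at the box's top (55 mm above the bench). Its x axis points level from the axis to the index fin.
- index (a point): Index fin: a small dark steel fin 12 mm long (radially), 5 mm wide and 8 mm high, standing fixed on the box's top edge beside the ring; the point is on its top, 58.5 mm from the axis and 63 mm above the bench.
- barrel_post (a point): Upright bright steel post, 10 mm in diameter, ball-ended, top 126 mm above the bench, 42 mm from the axis. It stands on a 10 mm wide arm (top at 84 mm) of the aluminium barrel (56 mm across, lens top at 91 mm). The point is on the post's centre line, 110 mm above the bench. Post can be gripped from 90 to 120 mm above the bench.
- barrel (a joint): Angle of the barrel from the index fin, rad, counter-clockwise seen from above is positive; 0 when the barrel post is exactly in line with the fin; free from -1.2 to 1.2. About 3 N at the post moves it, and it stays where it is left. The ring rides on the barrel's thread and turns along with it.
- ring_post (a point): Upright dark steel post, 10 mm in diameter, flat-ended, on the dark knurled lock ring (98 mm across, top 72 mm above the bench), also 42 mm from the axis, top 126 mm above the bench; the point is on its centre line, 110 mm above the bench. From above it stands (1.35 - ring_turn - ring_bite) rad counter-clockwise from the barrel post; squeezing the two posts together tightens.
- ring_turn (a joint): How far the lock ring is run down its thread on the barrel, rad, growing clockwise from above (tightening). It takes 6 N at the ring post, more than the barrel's 3 N: the ring turned alone only drags the barrel along, so the barrel post must be held. At 0.75 the ring meets the housing and stops.
- ring_bite (a joint): The tightness: how far the ring, once it has met the housing, is strained on against it, rad, 0 while loose. It begins at 6.5 N at the ring post and takes 1.4 N more per 0.01 rad. Firm: over 0.025 (12 to 16 N at the post do it well); forced: past 0.11 (22 N). When let go it springs back to 0.045 at most.
- flask: closed glass bottle with a steel cap, 52 mm across, 100 mm tall; bystander, origin at the centre of its underside.
- tape: roll of tape lying flat, 70 mm across, 12 mm high; bystander, origin at the centre of its underside.
- driver: small screwdriver with a yellow metal handle, 150 mm long, lying flat; bystander, origin at the underside, somewhere along its shaft line.
- tray: small black open parts tray, 90 x 70 x 20 mm; bystander, origin at the centre of its underside.
Mind the look-alikes: they are no part of the job. What is meant by the part that bears axis is not pink, and is the larger of those in its own colour.

How it is judged:
By the outcome, as a careful person would: the job done as asked, in the order asked, and still so for the second after the job is handed in, with the robot touching nothing.
It also fails if it takes over 48 s, if anything falls off the work surface, if the arm or the gripper's body presses on something with over 40 N, if the wrist force passes 120 N, or if a joint passes its speed limit or range.

### The arm

A 7-joint arm with a two-finger parallel gripper is mounted at the origin on the work surface. World frame = base frame: x ahead of the robot, y to its left, z up, the work surface at z = 0. Lengths are in m, angles in rad, forces in N, time in s.
With the tool pointing down it reaches from about 0.4 to 0.875 m from the base axis. Payload 4.4 kg.
Tool frame: the origin (TCP) lies on the centre line of the jaws, within the pads' length; the fingertips stand 25 mm ahead of it and the grasp point (between the pads) lies 6 mm ahead of it; z points along the fingers, y is the line along which they close (so a half turn about z gives the same grasp; the last joint's range is limited). The gripper opens to 85 mm and grips with 20 to 120 N. Pads are 22 mm wide; open, the fingers measure 114 mm over their backs; the gripper's body (76 mm by 85 mm) begins 54 mm behind the grasp point. The pads swing forward as they close: fully open they stand 13 mm farther back than shut.
Start: joints at [-1.207, 0.628, 0.038, 1.517, -0.027, 0.996, -0.02], TCP at [0.271, 0.591, 0.256] pointing down, gripper open.
Joint ranges: [-3.06, 3.06], [-0.37, 2.12], [-1.25, 1.32], [0.18, 2.47], [-1.1, 4.24], [0.23, 1.98], [-2.94, 2.94]. Speed limits (rad/s): [2.57, 2.57, 3.14, 3.14, 3.14, 3.14, 3.14].

### API

Orientations are given as a 3x3 rotation matrix whose columns are the frame's x, y, z axes.
In Python, from cell import arm, inverse_kinematics, readout, viewer, order gives the robot as it stands. The module is installed in compiled form; this text tells all that it offers. Calls block until the motion is done:
- arm.move_to(position, orientation): joint-space move of the TCP to a pose.
- arm.move_straight(position, frame=None, v=0.15, max_force=None): straight line of the TCP; frame=None keeps the orientation; v is the mean speed in m/s. With max_force (N) it stops when the force on the tool has changed by that much, and returns True; else False.
- arm.move_joints(angles): joint-space move.
- arm.let_go() and arm.clamp(): open the fingers fully, or close them until they stop; the grip force is fixed at half the most.
- arm.dwell(seconds).
- inverse_kinematics(position, orientation): joint angles nearest the present ones, or None.
- readout.get_obs(): the state.
- viewer.read_camera(name): name is "side" or "top" or "wrist"; returns (picture, depth): 420x560x3 uint8, red, green, blue; 420x560 float32, m along the optical axis (not along the pixel's ray), 0 where there is no reading.
- viewer.camera_params(name): a dict with "camera_matrix" (3x3 intrinsics, pixels), "xyz" and "orientation" of the camera in the world; the wrist camera has in their place "T_tool_cam" (4x4, takes a point from camera to tool coordinates, whose origin is the TCP and whose axes are the flange's). Camera axes: x right, y down, z forward; pixel columns grow to the right and rows downward; lengths in m; the calibration is good to about 2 mm. A picture is of the moment at which its call begins: read the wrist's pose just before it. camera_params takes no time and is no camera call.
A pose or a line that the arm cannot do raises arm.Unreachable and nothing moves.
- order.job_done(): hands the job in; it is judged then, once.
The state is a dict: "time_s": time; "q": joint angles; "joint_velocities": joint speeds; "effort": joint torques, N m; "tcp_pos": TCP position; "ee_rot": TCP orientation; "force": force on the tool from outside, world axes, zero at the start; "ft_torque": the same for the moment, N m; "grip_width": finger opening in m; "finger_force": force on a finger pad.
Only numpy, scipy, OpenCV 4.12 (cv2) and the standard library are available. Lean on these libraries where they do the work, as an engineer would, in place of code of your own. Each camera call takes 0.05 s, during which the arm holds its last target. There are 200 camera calls.

## Working session

There is one attempt and no reset: what is moved stays moved. The work goes in short steps, each a Python script; the robot and the scene stay as the last script left them, time stands still between calls to the robot, and variables do not carry over. Pictures are saved under pics/ and viewed, at most 10 in all, crops included, and the job is handed in when it is done.

```bash
mkdir -p pics
cat > h.py <<'E'
import numpy as np, cv2
from cell import arm, inverse_kinematics, readout, viewer, order
def save(name,img): cv2.imwrite('pics/'+name,cv2.cvtColor(img,cv2.COLOR_RGB2BGR))
def world(cam,depth,obs=None):
    p=viewer.camera_params(cam);K=np.array(p["camera_matrix"])
    v,u=np.indices(depth.shape)
    P=np.stack([(u-K[0,2])/K[0,0]*depth,(v-K[1,2])/K[1,1]*depth,depth],-1)
    if cam=="wrist":
        T=np.array(p["T_tool_cam"]);P=P@T[:3,:3].T+T[:3,3]
        return P@np.array(obs["ee_rot"]).T+np.array(obs["tcp_pos"])
    return P@np.array(p["orientation"]).T+np.array(p["xyz"])
E
python3 - <<'E'
from h import *
for c in("top","side"):
    o=readout.get_obs();im,d=viewer.read_camera(c);save(c+'.png',im);np.savez(c,im=im,d=d,W=world(c,d,o))
    print(c,viewer.camera_params(c))
print(o)
E
```

```text
top {'camera_matrix': array([[481.80184904,   0.        , 286.02633927],
       [  0.        , 481.80184904, 205.26177187],
       [  0.        ,   0.        ,   1.        ]]), 'xyz': array([0.48734352, 0.00929049, 0.88563575]), 'orientation': array([[-0.01930571, -0.98781729,  0.15441598],
       [-0.99980495,  0.01843056, -0.00709715],
       [ 0.00416471, -0.15452288, -0.98798043]])}
side {'camera_matrix': array([[428.39227789,   0.        , 285.15578146],
       [  0.        , 428.39227789, 204.98788213],
       [  0.        ,   0.        ,   1.        ]]), 'xyz': array([ 0.37411484, -0.53482861,  0.51223843]), 'orientation': array([[ 0.93556333, -0.20812292,  0.28531754],
       [-0.35294372, -0.52280659,  0.77595361],
       [-0.01232785, -0.82665478, -0.56257435]])}
{'time_s': 0.05, 'q': array([-1.20678757,  0.62931731,  0.03844218,  1.51836576, -0.02697482,
        0.99632719, -0.01998548]), 'joint_velocities': array([-0.00169617, -0.00069096,  0.00141646, -0.00211638, -0.00178649,
       -0.00066579,  0.00118189]), 'effort': array([ 2.87947798e-03, -5.65057433e+01,  1.23181835e+00, -1.94197547e+01,
        1.11848788e-02,  5.33185259e-03,  1.07397270e-06]), 'tcp_pos': array([0.27058934, 0.59035848, 0.25540847]), 'ee_rot': array([[-9.09057182e-01,  4.16670705e-01, -7.50407511e-04],
       [ 4.16671378e-01,  9.09055508e-01, -1.74509171e-03],
       [-4.49665112e-05, -1.89906149e-03, -9.99998196e-01]]), 'force': array([0.29748338, 0.43496464, 0.50959787]), 'ft_torque': array([-0.0053692 , -0.04184372, -0.02933163]), 'finger_force': 0.0, 'grip_width': 0.08520921673662685}
```

View pics/top.png

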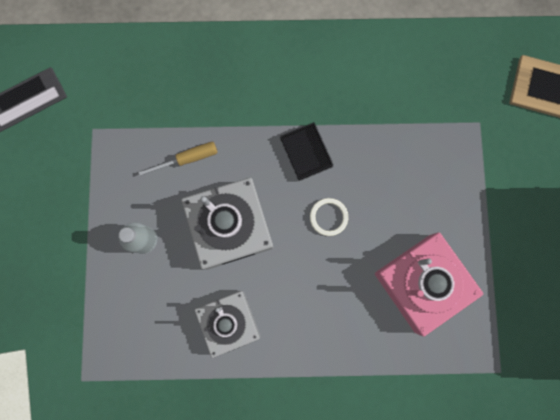

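View pics/side.png

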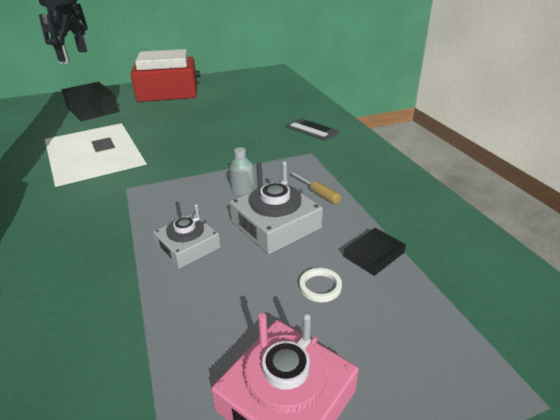

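Candidates in the top view: large grey box (228,222), small grey box (227,323) and pink box (432,284). The description points to the large grey one at (228,222), next to the flask. I'll check it with a close crop and the point cloud.

Run:
```python
from h import *
a=np.load('top.npz');s=np.load('side.npz')
c1=cv2.resize(a['im'][165:285,165:285],(400,400),interpolation=cv2.INTER_CUBIC)
c2=cv2.resize(s['im'][145:255,215:325],(400,400),interpolation=cv2.INTER_CUBIC)
save('crop.png',np.hstack([c1,c2]))
for n,z in(("top",a),("side",s)):
    W=z['W'];ok=z['d']>0
    r0=W[222,228][:2] if n=="top" else r0
    near=ok&(np.hypot(W[...,0]-r0[0],W[...,1]-r0[1])<.11)
    print(n,r0)
    for lo,hi in((.05,.06),(.060,.0665),(.0665,.076),(.08,.0875),(.0875,.095),(.1,.135)):
        m=near&(W[...,2]>lo)&(W[...,2]<hi)
        P=W[m]
        if len(P): print(lo,len(P),P.mean(0).round(4),P.min(0).round(3),P.max(0).round(3))
    m=near&(W[...,2]>.05)&(W[...,2]<.06)
    # box rectangle fit
    print(cv2.minAreaRect((W[near&(W[...,2]>.048)&(W[...,2]<.08)][:,:2]*1000).astype(np.float32)))
    m=near&(W[...,2]>.096)
    for v,u in np.argwhere(m): print((u,v),W[v,u].round(3),z['im'][v,u],end=';')
    print()
```

```text
top [0.58561489 0.10076471]
0.05 2856 [0.5853 0.104  0.0543] [0.511 0.029 0.05 ] [0.668 0.186 0.06 ]
0.06 47 [0.5961 0.1028 0.0628] [0.541 0.059 0.06 ] [0.651 0.148 0.066]
0.0665 1558 [0.5874 0.1038 0.0714] [0.54  0.058 0.067] [0.638 0.156 0.076]
0.08 616 [0.5904 0.1082 0.0855] [0.562 0.079 0.08 ] [0.621 0.145 0.087]
0.0875 302 [0.589  0.1083 0.089 ] [0.564 0.081 0.088] [0.621 0.144 0.095]
0.1 90 [0.5946 0.1396 0.1202] [0.567 0.131 0.102] [0.624 0.149 0.128]
((589.4564208984375, 107.18917846679688), (130.47225952148438, 130.06192016601562), 16.478496551513672)
(np.int64(203), np.int64(196)) [0.624 0.137 0.121] [142 145 147];(np.int64(202), np.int64(197)) [0.622 0.138 0.124] [136 139 141];(np.int64(203), np.int64(197)) [0.622 0.137 0.125] [154 157 161];(np.int64(204), np.int64(197)) [0.622 0.135 0.123] [161 164 168];(np.int64(205), np.int64(197)) [0.623 0.134 0.122] [150 153 156];(np.int64(201), np.int64(198)) [0.621 0.14  0.123] [123 126 128];(np.int64(202), np.int64(198)) [0.62  0.138 0.125] [147 150 153];(np.int64(203), np.int64(198)) [0.62  0.136 0.125] [169 172 176];(np.int64(204
[... 15929 characters left out ...]
1 84 85];(np.int64(261), np.int64(176)) [0.575 0.141 0.101] [82 87 87];(np.int64(262), np.int64(176)) [0.577 0.143 0.099] [101 108 108];(np.int64(285), np.int64(176)) [0.62  0.132 0.096] [177 183 185];(np.int64(258), np.int64(177)) [0.569 0.144 0.098] [75 79 78];(np.int64(259), np.int64(177)) [0.571 0.141 0.1  ] [81 84 84];(np.int64(260), np.int64(177)) [0.573 0.142 0.099] [78 81 86];(np.int64(261), np.int64(177)) [0.575 0.144 0.097] [82 85 87];(np.int64(262), np.int64(177)) [0.577 0.144 0.096] [ 99 105 107];(np.int64(259), np.int64(178)) [0.57  0.14  0.098] [82 84 86];(np.int64(260), np.int64(178)) [0.573 0.142 0.096] [83 84 85];(np.int64(261), np.int64(178)) [0.575 0.141 0.096] [81 84 85];
```

View pics/crop.png

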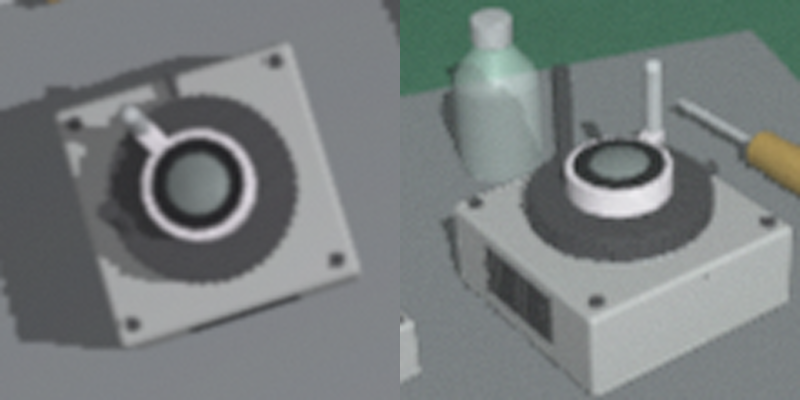

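The crop confirms the large grey box. In its left half, the bright post is at (135,118), the dark fin at (165,88) at mid-edge, and the dark ring post at (110,215). Post radii (41 and 42 mm) and the box size (130 mm) match the description. Next I'll hover above and take a closer wrist view.

```bash
cat >> h.py <<'E'
def down(ang):  # tool pointing down, y axis along ang
    y=np.array([np.cos(ang),np.sin(ang),0]);z=np.array([0,0,-1.]);return np.stack([np.cross(y,z),y,z],1)
def st(t=''):
    o=readout.get_obs();print(t,'t%.2f'%o['time_s'],'tcp',np.round(o['tcp_pos'],4),'F',np.round(o['force'],1),'w%.4f'%o['grip_width'],'ff%.1f'%o['finger_force']);return o
def look(name):
    o=readout.get_obs();im,d=viewer.read_camera("wrist");save(name+'.png',im);np.savez(name,im=im,d=d,W=world("wrist",d,o));return o
E
python3 - <<'E'
from h import *
W=np.load('top.npz')['W'];print('fin',W[191,214],np.degrees(np.arctan2(W[191,214][1]-.107,W[191,214][0]-.59)))
T=np.array(viewer.camera_params('wrist')['T_tool_cam']);print(T.round(3),viewer.camera_params('wrist')['camera_matrix'])
for zz in(.113,.3):
  for a in range(-180,180,20):
    q=inverse_kinematics([.62,.136,zz],down(np.radians(a)));print(a,None if q is None else q.round(2)[[0,4,6]],end=' ')
  print()
E
```

```text
fin [0.6445875  0.12883775 0.05615854] 21.803898945409237
[[-0.    -0.95  -0.314  0.081]
 [ 1.    -0.    -0.    -0.   ]
 [ 0.    -0.314  0.95  -0.117]
 [ 0.     0.     0.     1.   ]] [[295.32936315   0.         279.05860283]
 [  0.         295.32936315 208.62167129]
 [  0.           0.           1.        ]]
-180 [0.03 0.51 2.44] -160 [0.08 0.6  2.72] -140 [-0.76 -0.97 -1.88] -120 [-0.76 -0.97 -1.53] -100 [-0.64 -0.72 -1.38] -80 [-0.6  -0.64 -1.1 ] -60 [-0.53 -0.52 -0.86] -40 [-0.49 -0.43 -0.59] -20 [-0.45 -0.35 -0.3 ] 0 [-0.41 -0.28 -0.02] 20 [-0.36 -0.2   0.26] 40 [-0.32 -0.11  0.54] 60 [-0.28 -0.03  0.81] 80 [-0.23  0.05  1.09] 100 [-0.19  0.13  1.37] 120 [-0.13  0.23  1.63] 140 [-0.08  0.34  1.89] 160 [-0.02  0.43  2.16] 
-180 [0.01 0.28 2.64] -160 [0.06 0.34 2.94] -140 [-0.83 -0.76 -2.04] -120 [-0.83 -0.76 -1.69] -100 [-0.71 -0.53 -1.54] -80 [-0.67 -0.47 -1.24] -60 [-0.63 -0.41 -0.94] -40 [-0.59 -0.36 -0.64] -20 [-0.54 -0.3  -0.34] 0 [-0.49 -0.24 -0.04] 20 [-0.44 -0.19  0.26] 40 [-0.39 -0.13  0.56] 60 [-0.34 -0.08  0.86] 80 [-0.29 -0.03  1.16] 100 [-0.22  0.04  1.45] 120 [-0.16  0.1   1.75] 140 [-0.1   0.16  2.04] 160 [-0.05  0.22  2.34]
```

Run:
```python
from h import *
arm.move_to([.59,.107,.23],down(np.radians(-45)))
st();o=look('w1')
z=np.load('w1.npz');W=z['W'];ax=np.array([.59,.107])
r=np.hypot(W[...,0]-ax[0],W[...,1]-ax[1]);zz=W[...,2];ok=(z['d']>0)&(r<.1)
B=W[ok&(zz>.05)&(zz<.08)][:,:2]*1000
print('box',cv2.minAreaRect(B.astype(np.float32)))
P=W[ok&(zz>.1195)&(zz<.13)&(r>.03)&(r<.055)]
a=np.arctan2(P[:,1]-ax[1],P[:,0]-ax[0])
for m,n in((a<1.3,'A'),(a>=1.3,'B')):
    c=(P[m].min(0)+P[m].max(0))/2;print(n,m.sum(),c.round(4),P[m].mean(0).round(4))
L=W[ok&(zz>.0875)&(zz<.0945)&(r<.034)][:,:2]*1000
print('lens',cv2.minEnclosingCircle(L.astype(np.float32)))
R=W[ok&(zz>.068)&(zz<.076)&(r<.055)][:,:2]*1000
print('ring',cv2.minEnclosingCircle(R.astype(np.float32)))
F=W[ok&(zz>.0605)&(zz<.067)&(r>.052)&(r<.068)];print('fin',len(F),F.mean(0).round(4),np.median(F,0).round(4))
```

```text
t2.18 tcp [0.5898 0.1089 0.2298] F [-0.3  0.1 -0.6] w0.0851 ff0.0
box ((590.0460205078125, 107.9658432006836), (129.34986877441406, 129.87904357910156), 16.550907135009766)
A 129 [0.6199 0.1375 0.1229] [0.6202 0.1376 0.1236]
B 140 [0.5725 0.1459 0.1233] [0.5729 0.1463 0.1248]
lens ((590.1524047851562, 107.99143981933594), 23.42522430419922)
ring ((589.6859130859375, 107.92501068115234), 49.1029052734375)
fin 69 [0.6459 0.1247 0.0619] [0.646  0.1248 0.0619]
```

View pics/w1.png

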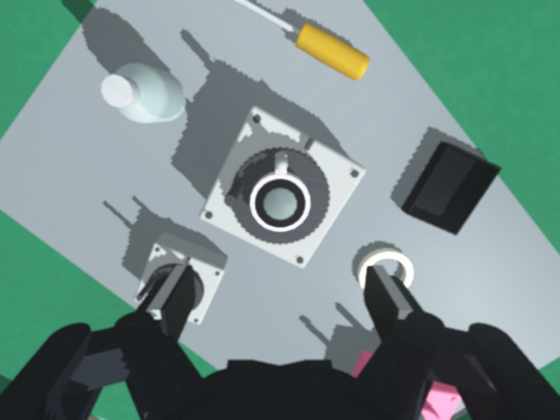

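The wrist view shows the box centred at (283,190), fin (309,143), barrel post (282,162) and ring post (237,183). The numbers agree with the description: axis (0.590, 0.108), fin at 16.6°, barrel at +0.49 rad, and both posts at R = 42 mm. Next: grip the barrel post and swing it to the fin.

```bash
cat >> h.py <<'E'
AX=np.array([.590,.108]);FIN=np.radians(16.57);BAR=np.radians(44.7)
def pol(r,a,z): return np.array([AX[0]+r*np.cos(a),AX[1]+r*np.sin(a),z])
E
python3 - <<'E'
from h import *
h=np.pi/2
arm.move_to(pol(.044,BAR,.20),down(BAR-h))
arm.move_straight(pol(.044,BAR,.111),v=.12,max_force=15)
st('down');arm.clamp();o=st('clamp')
for a in np.linspace(BAR,FIN,4)[1:]: arm.move_straight(pol(.044,a,.111),down(a-h),v=.06)
arm.dwell(.2);o=st('at');p=np.array(o['tcp_pos'])[:2]-AX
print('angle err',np.arctan2(p[1],p[0])-FIN,np.hypot(*p),np.degrees(np.arctan2(o['ee_rot'][1][1],o['ee_rot'][0][1])))
E
```

```text
down t3.46 tcp [0.6219 0.1387 0.1119] F [ 0.7 -0.   0. ] w0.0854 ff0.0
clamp t4.15 tcp [0.6213 0.139  0.1112] F [-1.   0.3  3.6] w0.0085 ff58.4
at t5.30 tcp [0.6322 0.1203 0.1112] F [-1.1 -1.3  5.6] w0.0078 ff58.9
angle err -0.005401650961381288 0.043916653222907255 -73.31748553524156
```

The barrel post is in line to within about 0.005 rad. I'll back off and verify with one look. Clamp force is fixed at about 59 N, well above the 22 N limit, so squeezing straight along the chord would force the ring. So I also need to know how the fingers share load, using a safe radial grip on the rigid post with a 2 mm offset.

```bash
cat >> h.py <<'E'
def posts(name):
    look(name);z=np.load(name+'.npz');W=z['W'];x=W[...,0]-AX[0];y=W[...,1]-AX[1];r=np.hypot(x,y);zz=W[...,2]
    P=W[(z['d']>0)&(zz>.1195)&(zz<.13)&(r>.03)&(r<.055)][:,:2]-AX
    a=np.arctan2(P[:,1],P[:,0]);c=z['im'][(z['d']>0)&(zz>.1195)&(zz<.13)&(r>.03)&(r<.055)].mean(1)
    k=cv2.kmeans(P.astype(np.float32)*1000,2,None,(3,50,.01),5,cv2.KMEANS_PP_CENTERS)
    for i in(0,1):
        m=k[1].ravel()==i;q=(P[m].min(0)+P[m].max(0))/2;print(name,'n',m.sum(),'bright%.0f'%c[m].mean(),'r%.4f'%np.hypot(*q),'ang-fin %.3f'%(np.arctan2(q[1],q[0])-FIN))
    F=W[(z['d']>0)&(zz>.0605)&(zz<.067)&(r>.052)&(r<.068)]
    if len(F): F=np.median(F,0)[:2]-AX;print('fin ang-fin %.3f'%(np.arctan2(F[1],F[0])-FIN))
E
python3 - <<'E'
from h import *
arm.let_go();arm.move_straight(pol(.044,FIN,.16),v=.2)
arm.move_to(pol(.0,FIN,.23),down(FIN-np.pi/2));posts('w2')
arm.move_to(pol(.044,FIN,.165),down(FIN))
arm.move_straight(pol(.044,FIN,.121),v=.12,max_force=15)
o=st('down');arm.clamp();o=st('clamp');p=np.array(o['tcp_pos'])[:2]-AX
print(np.hypot(*p),np.arctan2(p[1],p[0])-FIN, 'radial F',o['force'][0]*np.cos(FIN)+o['force'][1]*np.sin(FIN))
arm.let_go();o=st('open')
E
```

```text
w2 n 130 bright197 r0.0416 ang-fin -0.016
w2 n 143 bright93 r0.0414 ang-fin 1.221
fin ang-fin -0.006
down t8.56 tcp [0.6323 0.1206 0.121 ] F [ 0.6 -0.1  0.3] w0.0857 ff0.0
clamp t9.25 tcp [0.6303 0.1199 0.1212] F [-4.4 -1.2  5.3] w0.0077 ff58.7
0.04203862866069569 -0.0010189570608443166 radial F -4.587607160997112
open t9.98 tcp [0.6322 0.1206 0.121 ] F [-0.  -0.9 -0.3] w0.0856 ff0.0
```

Useful result: the fingers are coupled and the arm is soft, about 2 N/mm. A direct squeeze of both posts would therefore always put about 60 N on them, which is far too much.

Safer plan:
1. Clamp the barrel's 56 mm body, which holds the barrel rigidly.
2. Pitch the hand about that grip so that one finger's flank pushes the ring post clockwise. This is position-controlled and entirely inside the hand.

First I'll check the heights, the flask clearance and reach.

```bash
cat >> h.py <<'E'
PZ=.085;LP=.013
def pose(u,g,dz=0):  # hand: u = world angle of tilt direction, g = tilt; pivot on the barrel axis
    U=np.array([np.cos(u),np.sin(u),0]);Z=np.array([0,0,1.]);Y=np.array([-np.sin(u),np.cos(u),0])
    zt=-np.sin(g)*U-np.cos(g)*Z
    y=SGN*Y;x=np.cross(y,zt);P=np.array([AX[0],AX[1],PZ+dz])-LP*zt
    return P,np.stack([x,y,zt],1)
SGN=-1
E
python3 - <<'E'
import h;from h import *
z=np.load('w2.npz');W=z['W'];r=np.hypot(W[...,0]-AX[0],W[...,1]-AX[1]);ang=np.arctan2(W[...,1]-AX[1],W[...,0]-AX[0])-FIN
for lo in range(0,60,2):
    m=(z['d']>0)&(r*1000>=lo)&(r*1000<lo+2)&((ang<-.6)|(ang>2));print(lo,m.sum(),(np.percentile(W[m][:,2],[15,50,85])*1000).round(1) if m.sum() else '',end=' | ')
t=np.load('top.npz')['W'];print('\nflask',t[238,142],t[236,128])
for s in(-1,1):
  h.SGN=s;print('SGN',s)
  for u in(22,8,-6):
    for g in(-15,0,20):
      q=inverse_kinematics(*pose(np.radians(u),np.radians(g)));print(u,g,None if q is None else q.round(2))
E
```

```text
0 8 [89.5 90.4 90.7] | 2 25 [89.4 89.6 90.4] | 4 42 [89.3 89.7 90.3] | 6 57 [88.8 89.6 90.1] | 8 75 [88.4 89.1 89.7] | 10 138 [ 88.2  89.2 280. ] | 12 604 [ 88.7 285.6 293. ] | 14 668 [ 88.  286.4 292.7] | 16 538 [ 86.5 283.5 289.6] | 18 387 [ 86.  282.4 287.1] | 20 304 [ 85.8  87.3 285.9] | 22 469 [ 86.  293.4 299.9] | 24 762 [ 85.7 295.6 300.4] | 26 827 [ 85.2 292.9 299.8] | 28 709 [285.9 292.9 299.1] | 30 732 [281.3 291.  297.6] | 32 782 [ 71.5 287.4 295. ] | 34 788 [ 71.2 282.7 292.1] | 36 817 [ 71.2 282.1 289.1] | 38 774 [ 71.1 281.2 286.5] | 40 692 [ 71.  269.5 284.1] | 42 1952 [ 72.2 239.9 266.3] | 44 964 [ 71.2 242.3 270.7] | 46 890 [ 71.  245.4 272.4] | 48 691 [ 69.9 252.6 272. ] | 50 469 [ 54.7 264.9 270.9] | 52 703 [ 54.6 265.5 269.7] | 54 814 [ 54.2 258.2 270. ] | 56 776 [ 54.  246.4 270.8] | 58 1156 [ 54.2 271.1 291.3] | 
flask [0.56283665 0.24699147 0.07467453] [0.56435895 0.2630525  0.098194  ]
SGN -1
22 -15 [-0.35  0.72  0.23  2.03 -0.96  0.24 -0.46]
22 0 [-0.57  0.84  0.57  1.8  -0.67  0.7  -0.81]
22 20 [-0.61  1.04  0.71  1.46 -0.53  1.22 -0.97]
8 -15 [-0.47  0.74  0.35  2.04 -1.02  0.24 -0.69]
8 0 [-0.6   0.86  0.64  1.8  -0.74  0.73 -0.99]
8 20 [-0.58  1.05  0.75  1.45 -0.62  1.27 -1.12]
-6 -15 [-0.6   0.77  0.49  2.03 -1.01  0.28 -0.98]
-6 0 [-0.64  0.89  0.7   1.8  -0.81  0.77 -1.18]
-6 20 [-0.56  1.06  0.78  1.46 -0.72  1.3  -1.27]
SGN 1
22 -15 [ 0.14  0.76 -0.52  2.02  1.09  0.34  0.72]
22 0 [-0.08  0.77 -0.24  1.78  0.28  0.62  1.47]
22 20 [-0.11  0.93 -0.27  1.44  0.26  1.16  1.49]
8 -15 [-0.02  0.72 -0.33  2.03  1.03  0.29  0.49]
8 0 [-0.12  0.77 -0.17  1.78  0.21  0.61  1.29]
8 20 [-0.09  0.93 -0.24  1.43  0.17  1.15  1.35]
-6 -15 [-0.19  0.71 -0.15  2.02  0.85  0.26  0.37]
-6 0 [-0.16  0.76 -0.1   1.79  0.13  0.6   1.12]
-6 20 [-0.06  0.92 -0.21  1.45  0.07  1.12  1.21]
```

```bash
sed -i 's/PZ=.085;LP=.013/PZ=.082;LP=.015/;s/^SGN=-1/SGN=1/' h.py
cat >> h.py <<'E'
def stage(u,g,retract=True):
    arm.clamp();st('clamp')
    P,R=pose(u,g);hit=arm.move_straight(P,R,v=.005);o=st('tilted %s'%hit);q=pose(u,g)
    print(' pos err mm',((np.array(o['tcp_pos'])-P)*1000).round(1),'tilt deg %.1f'%np.degrees(np.arccos(-o['ee_rot'][2][2])),'trq',np.round(o['ft_torque'],2))
    P,R=pose(u,0);arm.move_straight(P,R,v=.01);arm.let_go();st('open')
E
python3 - <<'E'
from h import *
u=FIN+1.225-np.radians(64)
p=np.array(readout.get_obs()['tcp_pos']);p[2]=.175;arm.move_straight(p,v=.25)
P,R=pose(u,0,.09);arm.move_to(P,R)
P,R=pose(u,0);print('hit',arm.move_straight(P,v=.12,max_force=12));st('down')
stage(u,np.radians(13))
P,R=pose(u,0,.132);arm.move_straight(P,v=.25);posts('w3');st()
E
```

```text
hit False
down t12.45 tcp [0.5905 0.1082 0.0976] F [ 0.6  0.5 -0.6] w0.0856 ff0.0
clamp t12.86 tcp [0.5901 0.1084 0.0984] F [-2.   0.9  7.3] w0.0532 ff61.5
tilted False t13.69 tcp [0.5919 0.1091 0.0981] F [-5.1 -0.4  8.8] w0.0535 ff66.8
 pos err mm [-1.2 -0.2  1.5] tilt deg 13.1 trq [ 0.04  0.76 -0.07]
open t14.61 tcp [0.5902 0.108  0.0967] F [-0.2 -0.3  0.3] w0.0854 ff0.0
w3 n 105 bright199 r0.0407 ang-fin -0.029
w3 n 133 bright96 r0.0420 ang-fin 1.054
 t15.33 tcp [0.5888 0.1075 0.2274] F [ 0.6 -0.3 -0.1] w0.0854 ff0.0
```

View pics/w3.png

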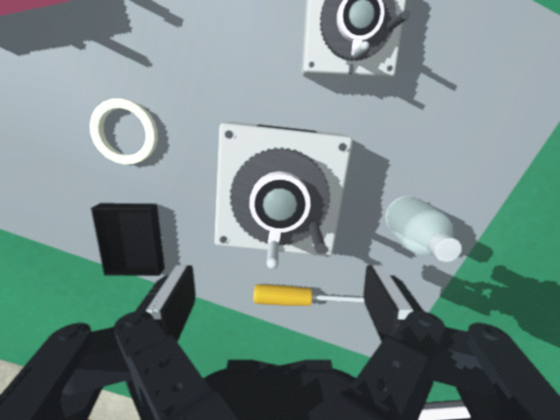

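It works: the ring post advanced 0.15 rad relative to the barrel, and the barrel slipped only about 0.01 rad. The picture shows the barrel post at (272,250), the ring post at (318,240), and the flask, tape, tray and driver undisturbed. Next stage.

```bash
cat > s.py <<'E'
import sys;from h import *
b,beta,g,du,name=float(sys.argv[1]),float(sys.argv[2]),float(sys.argv[3]),float(sys.argv[4]),sys.argv[5]
u=FIN+b-np.radians(beta)
P,R=pose(u,0,.09);arm.move_straight(P,R,v=.25)
P,R=pose(u,0);print('hit',arm.move_straight(P,v=.15,max_force=12))
arm.clamp();st('clamp')
if du: P,R=pose(u+du,0);arm.move_straight(P,R,v=.005);u+=du
P,R=pose(u,np.radians(g));arm.move_straight(P,R,v=.005);o=st('tilted')
print(' tilt deg %.1f'%np.degrees(np.arccos(-o['ee_rot'][2][2])),'err',((np.array(o['tcp_pos'])-P)*1000).round(1),'trq',np.round(o['ft_torque'],2))
P,R=pose(u,0);arm.move_straight(P,R,v=.01);arm.let_go()
P,R=pose(u,0,.132);arm.move_straight(P,v=.25);posts(name);st()
E
python3 s.py 1.054 64 17 .012 w4
```

```text
hit False
clamp t16.82 tcp [0.5907 0.1085 0.0988] F [-1.5 -0.4  6.9] w0.0531 ff61.3
tilted t18.10 tcp [0.5927 0.109  0.0983] F [-6.4 -0.2 10. ] w0.0531 ff66.9
 tilt deg 17.2 err [-1.6 -0.1  1.9] trq [0.06 0.91 0.07]
w4 n 132 bright96 r0.0416 ang-fin 0.822
w4 n 103 bright194 r0.0406 ang-fin -0.059
fin ang-fin 0.051
 t19.84 tcp [0.5888 0.1076 0.2274] F [-0.2  0.1 -1. ] w0.0855 ff0.0
```

```bash
cat >> h.py <<'E'
def check(name):
    arm.move_to(pol(.0,FIN,.23),down(FIN-np.pi/2));arm.dwell(.15);posts(name)
    z=np.load(name+'.npz');W=z['W'];r=np.hypot(W[...,0]-AX[0],W[...,1]-AX[1]);zz=W[...,2];ok=(z['d']>0)&(r<.1)
    print('box',cv2.minAreaRect((W[ok&(zz>.05)&(zz<.08)][:,:2]*1000).astype(np.float32)),'ring',cv2.minEnclosingCircle((W[ok&(zz>.068)&(zz<.076)&(r<.055)][:,:2]*1000).astype(np.float32)));st()
E
python3 - <<'E'
from h import *
check('w5')
E
```

```text
w5 n 144 bright90 r0.0417 ang-fin 0.797
w5 n 137 bright195 r0.0419 ang-fin -0.076
fin ang-fin -0.002
box ((590.0479125976562, 107.81634521484375), (129.10850524902344, 129.90493774414062), 16.572952270507812) ring ((589.611572265625, 107.7166976928711), 49.08576583862305)
 t22.18 tcp [0.59   0.1079 0.23  ] F [-0.1  0.2  0.8] w0.0855 ff0.0
```

View pics/w5.png

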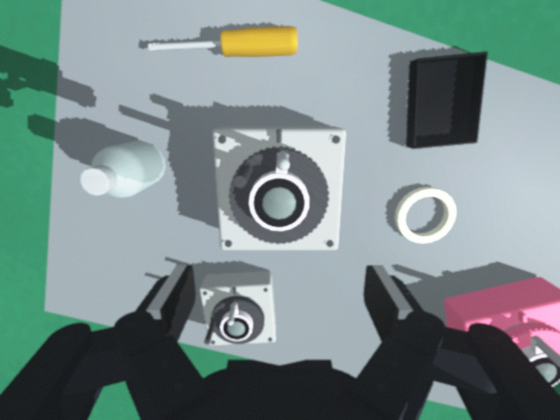

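Seen from the fin side, the barrel has crept to −0.075 rad while pitching, and the posts are 0.87 rad apart. The picture shows the barrel post at (282,158) and the fin at (280,133); other things are unmoved. For the next stage I'll grip deeper, turn the barrel back while clamped, and use a smaller tilt to limit slip.

```bash
sed -i 's/PZ=.082;LP/PZ=.079;LP/;s/^SGN=1/SGN=-1/' h.py
sed -i 's/^P,R=pose(u,0,.132).*/P,R=pose(u,0,.09);arm.move_straight(P,v=.3);check(name)/; s/^P,R=pose(u,0,.09);arm.move_straight(P,R,v=.25)/P,R=pose(u,0,.09);arm.move_to(P,R)/' s.py; cat s.py
python3 s.py .797 64 13 .08 w6
```

```text
import sys;from h import *
b,beta,g,du,name=float(sys.argv[1]),float(sys.argv[2]),float(sys.argv[3]),float(sys.argv[4]),sys.argv[5]
u=FIN+b-np.radians(beta)
P,R=pose(u,0,.09);arm.move_to(P,R)
P,R=pose(u,0);print('hit',arm.move_straight(P,v=.15,max_force=12))
arm.clamp();st('clamp')
if du: P,R=pose(u+du,0);arm.move_straight(P,R,v=.005);u+=du
P,R=pose(u,np.radians(g));arm.move_straight(P,R,v=.005);o=st('tilted')
print(' tilt deg %.1f'%np.degrees(np.arccos(-o['ee_rot'][2][2])),'err',((np.array(o['tcp_pos'])-P)*1000).round(1),'trq',np.round(o['ft_torque'],2))
P,R=pose(u,0);arm.move_straight(P,R,v=.01);arm.let_go()
P,R=pose(u,0,.09);arm.move_straight(P,v=.3);check(name)
hit False
clamp t23.66 tcp [0.5902 0.1083 0.0955] F [-2.2  0.6  9.5] w0.0536 ff61.8
tilted t24.74 tcp [0.5915 0.1083 0.0951] F [-6.7  0.6  8.8] w0.0536 ff67.3
 tilt deg 13.2 err [-1.9  0.1  1.5] trq [0.02 1.04 0.06]
w6 n 141 bright91 r0.0416 ang-fin 0.684
w6 n 134 bright197 r0.0416 ang-fin -0.040
fin ang-fin -0.007
box ((590.0816040039062, 107.88742065429688), (127.990234375, 129.95281982421875), 16.550207138061523) ring ((589.6200561523438, 107.67906951904297), 49.050472259521484)
 t26.61 tcp [0.5889 0.1081 0.2283] F [0.2 0.5 0.8] w0.0855 ff0.0
```

```bash
python3 s.py .684 64 9 .07 w7
```

```text
hit False
clamp t28.15 tcp [0.5902 0.1082 0.0955] F [-2.8  0.5  7. ] w0.0535 ff61.8
tilted t29.02 tcp [0.5912 0.1081 0.0953] F [-5.7  0.7  9.9] w0.0532 ff67.1
 tilt deg 9.2 err [-1.1  0.3  1.5] trq [0.07 0.94 0.12]
w7 n 134 bright195 r0.0418 ang-fin 0.006
w7 n 148 bright91 r0.0417 ang-fin 0.620
fin ang-fin -0.007
box ((590.0989990234375, 107.78108978271484), (127.90972137451172, 129.9028778076172), 16.57762908935547) ring ((589.4295654296875, 107.69833374023438), 49.19473648071289)
 t30.82 tcp [0.5889 0.1082 0.2282] F [-0.  -0.1 -0.4] w0.0850 ff0.0
```

Barrel is at about +0.01 rad and the posts are 0.614 rad apart, so the ring is just short of the housing. Final bite: a small tilt, with a slight lead on the barrel to cover the creep.

```bash
python3 s.py .620 64 7.5 .015 w8
```

```text
hit False
clamp t32.41 tcp [0.5901 0.1082 0.0955] F [-2.3  0.9  7.3] w0.0534 ff61.9
tilted t33.20 tcp [0.5909 0.108  0.0954] F [-5.6  1.8  9.1] w0.0536 ff66.7
 tilt deg 7.6 err [-1.   0.4  1.5] trq [0.34 0.77 0.08]
w8 n 143 bright92 r0.0417 ang-fin 0.541
w8 n 133 bright196 r0.0417 ang-fin -0.015
fin ang-fin -0.003
box ((590.1512451171875, 107.83008575439453), (127.9701919555664, 130.0055389404297), 16.550048828125) ring ((589.6594848632812, 107.75834655761719), 49.134098052978516)
 t35.05 tcp [0.589  0.1081 0.2283] F [-0.7  0.4 -0.6] w0.0855 ff0.0
```

Run:
```python
from h import *
print(order.job_done())
```

```text
the job is handed in; nothing more can be done
None
```

The job is handed in at about 35 s: by the last camera check the barrel post is about 0.01 rad from the fin and the lock ring's tightness is about 0.045 rad (firm, with the peak estimated at 0.06–0.07, under the 0.11 limit). The hand is clear and I saw no bystander move, though the final ring stage was checked by measurement only, and the barrel crept up to 0.075 rad during run-down and was turned back before the ring bit.

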